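Index the filter wheel and lock it

TASK

Turn the manual filter wheel until its red filter shows centred in the fixed round window of the white cover, then slide the brass-knobbed lock bolt fully home into the wheel's notch and let go. Work gently: nothing, finger or bolt, may push on the wheel with more than 15 N, and the things standing round it stay where they are.

Things in the scene. Friction and masses are not known exactly. Their poses are not given: they have to be found in the camera images.
- wheel_stand: Fixed grey stand of the filter wheel, base 195x190x8 mm. Origin: underside centre, on the wheel's vertical axis; z up; +x runs from the axis to the window, +y from the axis to the lock bolt. A white cover (x 13 to 97, y -88 to 88, z 57 to 62 mm) hides the window half of the wheel; the half with x below 10 mm is open from above. No part but the bolt's knob is higher.
- filter_wheel: Black level wheel, radius 84 mm, turns endlessly both ways. Origin on its axis at the stand's underside, z up, x toward the red filter. Six 26 mm filters on radius 42 mm, 60 degrees apart, counter-clockwise from above: red, yellow, green, blue, white, grey. Six bolt notches in the aluminium ring under its face, midway between filters. Finger or bolt forces over 15 N harm its bearing.
- track (a point): Nominal point of the wheel's dark ribbed grip track, fixed on the stand at its open side: 70 mm from the axis along -x, 50 mm high. The track spans radius 58 to 81 mm. Nothing can be grasped: press a fingertip (closed fingers) down on the track and drag it round the axis, in strokes. Finger friction is about 0.5 to 0.8, it may slip. Bearing drag 0.2 N m, some 3 N at the track.
- axis_top (a point): Point on the wheel's axis, nominally at its face, 50 mm high. The face runs out of true: on the track its height differs by up to 3 mm up or down from place to place on the wheel, unmeasured, so it must be felt. The wheel floats on a spring: it sinks once pressed with about 1 to 3 N, then 10 N per mm, solid after 3 mm.
- red_filter (a point): Centre of the red filter, on the wheel, 42 mm from its axis, 50 mm above the bench.
- window (a point): Centre of the round window in the white cover (32 mm hole with a thin raised white ring), 42 mm from the wheel's axis along the stand's +x, at the cover's top, 62 mm above the bench.
- lock_bolt (a joint): Travel of the lock bolt in m: 0 withdrawn, 0.013 fully home in a notch (hard stop). It slides along the stand's -y toward the wheel's axis with about 2.5 N of friction and stays where left. Its round nose meets the toothed ring after about 5 mm; with a notch within about 5 mm it wedges in and centres the wheel with a few N, else it stops dead.
- bolt_knob (a point): Centre of the top of the bolt's upright round brass knob: 16 mm diameter, 40 mm high, top 76 mm above the bench, 128 mm from the wheel's axis along the stand's +y when withdrawn. Free on all sides above 45 mm height; can be pinched across the stand's x from above, or pushed.
- beaker: Loose clear beaker, 56 x 61 x 71 mm, right of the wheel; bystander. Origin: underside centre.
- timer: Loose white timer, 64 x 64 x 17 mm, lying on the bench at the near right; bystander. Origin: underside centre.
- tube_box: Loose blue pipette-tip box, 90 x 126 x 71 mm, left of the wheel; bystander. Origin: underside centre.

How it is judged:
By the outcome, as a careful person would: the job done as asked, in the order asked, and still so for the second after the job is handed in, with the robot touching nothing.
It also fails if it takes over 72 s, if anything falls off the work surface, if the arm or the gripper's body presses on something with over 40 N, if the wrist force passes 120 N, or if a joint passes its speed limit or range.

ROBOT

A 7-joint arm with a two-finger parallel gripper is mounted at the origin on a cart in front of the work surface, level with it; the furniture and walls round the work are solid. World frame = base frame: x ahead of the robot, y to its left, z up, the work surface at z = 0. Lengths are in m, angles in rad, forces in N, time in s.
With the tool pointing down it reaches from about 0.425 to 0.875 m from the base axis. Payload 4.7 kg.
Tool frame: the origin (TCP) lies on the centre line of the jaws, within the pads' length; the fingertips stand 25 mm ahead of it and the grasp point (between the pads) lies 6 mm ahead of it; z points along the fingers, y is the line along which they close (so a half turn about z gives the same grasp; the last joint's range is limited). The gripper opens to 87 mm and grips with 3 to 60 N. Pads are 19 mm wide; open, the fingers measure 117 mm over their backs; the gripper's body (75 mm by 190 mm) begins 51 mm behind the grasp point.
Start: joints at [-1.278, 0.321, -0.07, 1.45, 0.023, 1.371, -0.057], TCP at [0.179, 0.625, 0.248] pointing down, gripper open.
Joint ranges: [-2.86, 2.86], [-0.3, 2.09], [-1.38, 1.24], [0.06, 2.45], [-1.56, 4.7], [0.09, 2.05], [-2.69, 2.69]. Speed limits (rad/s): [2.57, 2.57, 3.14, 3.14, 3.14, 3.14, 3.14].

INTERFACE

Orientations are given as a unit quaternion [x, y, z, w].
In Python, from plant import bot gives the robot as it stands.
- The arm moves only by the shell command python3 -m pendant 'ROWS' [FORCE]. ROWS is JSON, a list of rows, each an object of numbers: "dx", "dy", "dz": the shift along the tool's x, y, z in m; "twist": the turn about the tool's z in degrees; "claw": the closure, from 0 (fully open) to 1 (shut). A call has 1 to 5 rows; each row shifts and turns the commanded pose from where the row before left it, along the tool's axes as they then stand; what a row does not reach is not made up. A row lasts 1/10 s, in which the tool goes at most 50 mm and 8.59 degrees, less where a joint would pass 70% of its speed; a pose out of reach is approached as far as the arm can. A call with a gripper value outside its range is refused whole. The fingers move at their own pace and stop on an object; FORCE is the grip in N (left out, the last holds). Time passes only in rows, so rows that do not move let the fingers close. It gives the time, the measured TCP pose, the force, the opening and the grip force at its end, in the units of the state.
- bot.observe(): the state, without advancing time (a new reading comes with each control period).
- bot.get_image(name): name is "scene" or "top" or "wrist"; returns (picture, depth): 400x640x3 uint8, blue, green, red; 400x640 float32, m along the optical axis (not along the pixel's ray), 0 where there is no reading.
- bot.calibration(name): a dict with "fx", "fy", "cx", "cy" (pixels), "k1" (the pictures are not rectified: a ray, as slopes to the right and down, at radius r is drawn at 1 + k1 r^2 times it, then the intrinsics apply), "view" (4x4, takes a point from world to camera coordinates). Camera axes: x right, y down, z forward; pixel columns grow to the right and rows downward; lengths in m; the calibration is good to about 2 mm. A picture is of the moment at which its call begins: read the wrist's pose just before it. calibration takes no time and is no camera call; for the wrist camera it gives the pose at the moment of the call.
- bot.sign_off(): hands the job in; it is judged then, once.
Trained networks look in the newest picture that a camera, given by its name, has taken for a name from the list of things; names that differ only in an ending like _2 or _b are one class to them, and where a whole thing is asked for, a point or a joint stands for the part that bears it (a point fixed in the world has none). Each returns a list of dicts, best first, with "score" (0 to 1); they miss things now and then, are a little off and sometimes report something else, mostly with a low value. They report only what shows in the picture. A call takes as long as a camera call.
- bot.outline_of(camera, query): "pixels" (400x640 bool, what is visible of it) and "extent" ([centre column, centre row, width, height] in pixels, round what is visible of it).
- bot.place_of(camera, query): "at" ([column, row] in pixels: a listed point, or the origin of a listed thing).
The state is a dict: "clock": time; "joint_pos": joint angles; "joint_velocities": joint speeds; "joint_torque": joint torques, N m; "tool_pos": TCP position; "eef_rot": TCP orientation; "ft_force": force on the tool from outside, world axes, zero at the start; "moment": the same for the moment, N m; "grip_width": opening from 0.0 (shut) to 1.0 (fully open); "gripper_force": force on a finger pad.
Only numpy, scipy, OpenCV 4.12 (cv2) and the standard library are available. Lean on these libraries where they do the work, as an engineer would, in place of code of your own. Each camera call takes 0.05 s, during which the arm holds its last target. There are 200 camera calls.

## Working session

There is one attempt and no reset: what is moved stays moved. The work goes in short steps, Python scripts to look and compute and a shell command to move; the robot and the scene stay as the last step left them, time stands still between calls to the robot, and variables do not carry over. Pictures are saved under pics/ and viewed, at most 10 in all, crops included, and the job is handed in when it is done.

```bash
ls; mkdir -p pics
cat > h.py <<'E'
import numpy as np, cv2
from plant import bot
def ray(c,uv):
    d=np.array([(uv[0]-c['cx'])/c['fx'],(uv[1]-c['cy'])/c['fy']]); s=d.copy()
    for _ in range(20): s=d/(1+c['k1']*(s@s))
    return np.array([s[0],s[1],1.])
def at_z(c,uv,z):
    V=np.array(c['view']); R,t=V[:3,:3],V[:3,3]; o=-R.T@t; d=R.T@ray(c,uv)
    return o+d*(z-o[2])/d[2]
def proj(c,P):
    V=np.array(c['view']); p=V[:3,:3]@np.array(P)+V[:3,3]; s=p[:2]/p[2]; s=s*(1+c['k1']*(s@s))
    return s*[c['fx'],c['fy']]+[c['cx'],c['cy']]
E
python3 - <<'E'
from h import *
Z={'window':.062,'bolt_knob':.076,'axis_top':.05,'track':.05,'red_filter':.05,'wheel_stand':0,'filter_wheel':0,'beaker':0,'timer':0,'tube_box':0}
o=bot.observe();print(o['clock'],o['tool_pos'],o['eef_rot'],o['ft_force'],o['grip_width'])
for n in ['top','scene']:
    im,d=bot.get_image(n);cv2.imwrite(f'pics/{n}0.png',im);c=bot.calibration(n)
    for k,z in Z.items():
        for r in bot.place_of(n,k)[:2]: print(n,k,round(r['score'],2),np.round(r['at'],1),at_z(c,r['at'],z).round(4))
E
```

```text
pics
0.0 [0.17879887 0.62439433 0.24644939] [ 1.38926376e-01  9.90302250e-01 -9.53875705e-04 -7.41972494e-05] [ 1.07200247 -0.64795567  0.0225557 ] 1.0012885605342956
top window 0.91 [338.  155.6] [ 0.6018 -0.0269  0.062 ]
top window 0.16 [350.8 173.1] [ 0.5534 -0.0633  0.062 ]
top axis_top 0.93 [336.1 170.3] [ 0.5621 -0.0226  0.05  ]
top axis_top 0.67 [406.3 170.8] [ 0.5643 -0.2191  0.05  ]
top track 0.65 [331.9 195.1] [ 0.4921 -0.0121  0.05  ]
top red_filter 0.6 [351.5 173. ] [ 0.5553 -0.0659  0.05  ]
top red_filter 0.41 [431. 215.] [ 0.4419 -0.2881  0.05  ]
top wheel_stand 0.97 [337.1 172.9] [ 0.5615 -0.0268  0.    ]
top filter_wheel 0.95 [333.1 172.2] [ 0.5633 -0.0151  0.    ]
top beaker 0.68 [411.8 170.1] [ 0.5737 -0.2441  0.    ]
top timer 0.76 [428.7 217.3] [ 0.4372 -0.2933  0.    ]
top tube_box 0.67 [335.4 169.3] [ 0.572  -0.0216  0.    ]
top tube_box 0.58 [218.7 150.4] [0.6213 0.3211 0.    ]
scene window 0.69 [352.  182.3] [ 0.6112 -0.0215  0.062 ]
scene window 0.54 [320.9 215.3] [ 0.4698 -0.0152  0.062 ]
scene bolt_knob 0.57 [301.7 167.5] [0.5823 0.1105 0.076 ]
scene axis_top 0.73 [341.3 196.5] [ 0.5626 -0.0181  0.05  ]
scene axis_top 0.25 [351.8 205.9] [ 0.546  -0.0565  0.05  ]
scene track 0.66 [320.4 210.2] [0.4944 0.0012 0.05  ]
scene red_filter 0.84 [350.5 204.8] [ 0.5479 -0.052   0.05  ]
scene wheel_stand 0.74 [339.1 209.5] [ 0.565  -0.0115  0.    ]
scene filter_wheel 0.88 [341.6 212.1] [ 0.5599 -0.0216  0.    ]
scene filter_wheel 0.43 [251.3 161.4] [0.6099 0.3052 0.    ]
scene beaker 0.78 [421.3 237.8] [ 0.5804 -0.2287  0.    ]
scene timer 0.72 [426.6 292. ] [ 0.4393 -0.2973  0.    ]
scene tube_box 0.58 [248.3 162.4] [0.6017 0.3098 0.    ]
scene tube_box 0.45 [423.2 238.5] [ 0.5806 -0.2334 -0.    ]
```

Run:
```python
import cv2,numpy as np
a=cv2.imread('pics/top0.png')[110:240,190:450]; b=cv2.imread('pics/scene0.png')[130:320,230:460]
a=cv2.resize(a,(780,390),interpolation=3)[:300]; cv2.imwrite('pics/a1.png',cv2.resize(cv2.imread('pics/top0.png')[110:240,270:450],(800,578),interpolation=2))
```

```text
(no output)
```

View pics/a1.png

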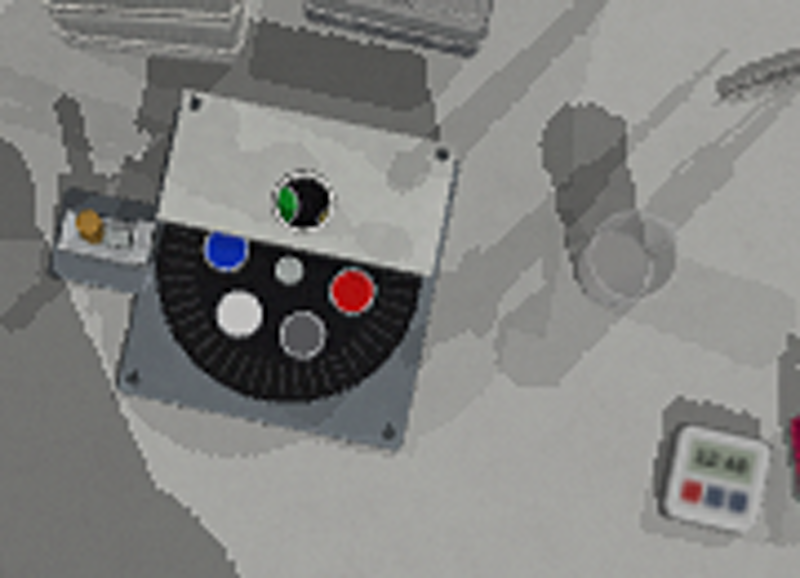

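View pics/scene0.png

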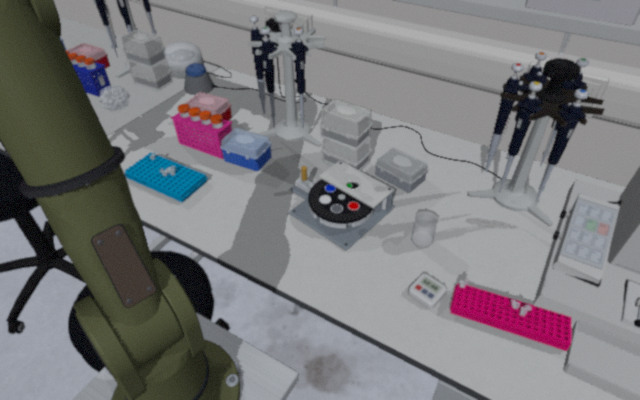

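The top view (crop scale 4.44 from px 270,110) shows the window at crop (303,200), axis at (288,270), red at (352,291) and knob at (90,226). The stand is yawed about -11°, and red sits about 96° clockwise of the window. The scene view shows the wheel stand at about (345,200) with a clear approach on the near side. Next I move over the wheel for a close look.

```bash
python3 -m pendant '[{"dx":-0.025,"dy":-0.026,"claw":1},{"dx":-0.025,"dy":-0.026,"claw":1},{"dx":-0.025,"dy":-0.026,"claw":1},{"dx":-0.025,"dy":-0.026,"claw":1},{"dx":-0.025,"dy":-0.026,"claw":1}]' 20
python3 -m pendant '[{"dx":-0.025,"dy":-0.026,"claw":1},{"dx":-0.025,"dy":-0.026,"claw":1},{"dx":-0.025,"dy":-0.026,"claw":1},{"dx":-0.025,"dy":-0.026,"claw":1},{"dx":-0.025,"dy":-0.026,"claw":1}]'
python3 -m pendant '[{"dx":-0.025,"dy":-0.026,"claw":1},{"dx":-0.025,"dy":-0.026,"claw":1},{"dx":-0.025,"dy":-0.026,"claw":1},{"dx":-0.025,"dy":-0.026,"claw":1},{"dx":-0.025,"dy":-0.026,"claw":1}]'
python3 -m pendant '[{"dx":-0.025,"dy":-0.026,"claw":1},{"dx":-0.025,"dy":-0.026,"claw":1},{"dx":-0.025,"dy":-0.026,"claw":1},{"dx":-0.025,"dy":-0.026,"claw":1},{"claw":1}]'
cat > look.py <<'E'
import sys
from h import *
Z={'window':.062,'bolt_knob':.076,'axis_top':.05,'track':.05,'red_filter':.05,'beaker':0}
o=bot.observe();print(o['clock'],o['tool_pos'],o['eef_rot'],o['ft_force'],o['joint_pos'])
for n in ['wrist','top']:
    im,d=bot.get_image(n);c=bot.calibration(n);cv2.imwrite(f'pics/{sys.argv[1]}_{n}.png',im)
    np.save(f'pics/{sys.argv[1]}_{n}.npy',np.array([c],dtype=object),allow_pickle=True)
    for k,z in Z.items():
        for r in bot.place_of(n,k)[:2]: print(n,k,round(r['score'],2),np.round(r['at'],1),at_z(c,r['at'],z).round(4))
E
python3 look.py b
```

```text
1.1 [0.17887882 0.6249446  0.24761974] [1.38921998e-01 9.90303324e-01 7.39491620e-05 1.76308394e-05] [-0.38216392  0.01358894 -0.89652229] [-1.27791207  0.32098476 -0.07013571  1.45045419  0.02258414  1.37078915
 -0.05691003]
top window 0.78 [338.4 155.2] [ 0.6029 -0.028   0.062 ]
top bolt_knob 0.66 [334.1 171.2] [ 0.5559 -0.0166  0.076 ]
top axis_top 0.63 [337.4 173.8] [ 0.5523 -0.0264  0.05  ]
top track 0.26 [335.3 171.3] [ 0.5593 -0.0204  0.05  ]
top red_filter 0.81 [350.8 177.4] [ 0.5428 -0.0641  0.05  ]
top beaker 0.73 [406. 170.] [ 0.5737 -0.2272  0.    ]$[0]: bad value
$[0]: bad value
$[0]: bad value
$[0]: bad value
```

View pics/b_wrist.png

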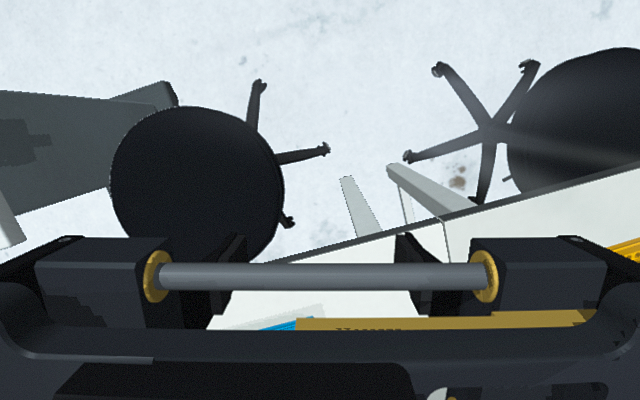

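The wrist view only shows the floor and stools at the start pose, because the arm hasn't moved: the rows were refused. I'll find out which value it rejects.

```bash
python3 -m pendant '[{"dx":-0.025,"dy":-0.026,"claw":0.98},{"dx":-0.025,"dy":-0.026,"claw":0.98},{"dx":-0.025,"dy":-0.026,"claw":0.98},{"dx":-0.025,"dy":-0.026,"claw":0.98},{"dx":-0.025,"dy":-0.026,"claw":0.98}]' 20 || python3 -m pendant '[{"dx":-0.025,"dy":-0.026,"dz":0.0,"twist":0.0,"claw":1.0}]' 20
```

```text
clock: 1.9
tool_pos: [0.1916, 0.5958, 0.2467]
eef_rot: [0.136, 0.991, 0.001, -0.002]
ft_force: [1.3, 0.0, 0.7]
grip_width: 0.968
gripper_force: 0.0$[0]: bad value
```

```bash
python3 -m pendant '[{"dx":-0.025,"dy":-0.026,"dz":0.0,"twist":0.0,"claw":1.0},{"dx":-0.025,"dy":-0.026,"dz":0.0,"twist":0.0,"claw":1.0},{"dx":-0.025,"dy":-0.026,"dz":0.0,"twist":0.0,"claw":1.0},{"dx":-0.025,"dy":-0.026,"dz":0.0,"twist":0.0,"claw":1.0},{"dx":-0.025,"dy":-0.026,"dz":0.0,"twist":0.0,"claw":1.0}]'
```

```text
clock: 2.4
tool_pos: [0.2808, 0.4323, 0.2478]
eef_rot: [0.139, 0.99, 0.0, 0.0]
ft_force: [1.2, -0.2, 0.4]
grip_width: 0.538
gripper_force: 0.0
```

```bash
python3 -m pendant '[{"dx":-0.026,"dy":-0.026,"dz":0.0,"twist":0.0,"claw":1.0},{"dx":-0.026,"dy":-0.026,"dz":0.0,"twist":0.0,"claw":1.0},{"dx":-0.026,"dy":-0.026,"dz":0.0,"twist":0.0,"claw":1.0},{"dx":-0.026,"dy":-0.026,"dz":0.0,"twist":0.0,"claw":1.0},{"dx":-0.026,"dy":-0.026,"dz":0.0,"twist":0.0,"claw":1.0}]' >/dev/null
python3 -m pendant '[{"dx":-0.026,"dy":-0.026,"dz":0.0,"twist":0.0,"claw":1.0},{"dx":-0.026,"dy":-0.026,"dz":0.0,"twist":0.0,"claw":1.0},{"dx":-0.026,"dy":-0.026,"dz":0.0,"twist":0.0,"claw":1.0},{"dx":-0.026,"dy":-0.026,"dz":0.0,"twist":0.0,"claw":1.0},{"dx":-0.026,"dy":-0.026,"dz":0.0,"twist":0.0,"claw":1.0}]'  >/dev/null
python3 -m pendant '[{"dx":-0.026,"dy":-0.026,"dz":0.0,"twist":0.0,"claw":1.0},{"dx":-0.026,"dy":-0.026,"dz":0.0,"twist":0.0,"claw":1.0},{"dx":-0.026,"dy":-0.026,"dz":0.0,"twist":0.0,"claw":1.0},{"dx":-0.02,"dy":-0.02,"dz":0.0,"twist":0.0,"claw":1.0},{"dx":0.0,"dy":0.0,"dz":0.0,"twist":0.0,"claw":1.0}]'
python3 - <<'E'
from h import *
o=bot.observe();print(o['clock'],o['tool_pos'],o['eef_rot'],o['joint_pos'])
c=bot.calibration('wrist');V=np.array(c['view']);print(c['fx'],-V[:3,:3].T@V[:3,3],V[:3,:3].round(2))
for P in ([.562,-.022,.05],[.602,-.03,.062],[.586,.103,.076],[.49,-.01,.05]): print(proj(c,P))
c=bot.calibration('top'); 
c=bot.calibration('scene'); print(at_z(c,(290,128),0),at_z(c,(345,160),0.05))
E
```

```text
clock: 3.9
tool_pos: [0.527, -0.0139, 0.2479]
eef_rot: [0.142, 0.99, -0.001, 0.001]
ft_force: [0.5, -0.4, -1.0]
grip_width: 0.004
gripper_force: 0.0
3.9 [ 0.52700594 -0.01386722  0.24790641] [ 1.42418483e-01  9.89805559e-01 -1.07086646e-03  8.85429376e-04] [-0.5993631   0.0522262   0.59861274  1.77460558 -0.02790209  1.32247735
  1.29042045]
298.21544052306155 [0.45622159 0.00698872 0.38563681] [[ 0.28  0.96 -0.  ]
 [ 0.92 -0.27  0.27]
 [ 0.26 -0.08 -0.96]]
[322.21204508 216.49618845]
[325.2272326  252.34855009]
[438.10368938 213.29117933]
[314.51328673 154.85317924]
[0.80891627 0.30486703 0.        ] [0.69611055 0.04528304 0.05      ]
```

```bash
python3 look.py c
```

```text
3.9 [ 0.52700594 -0.01386722  0.24790641] [ 1.42418483e-01  9.89805559e-01 -1.07086646e-03  8.85429376e-04] [ 0.47410304 -0.37913721 -0.98634617] [-0.5993631   0.0522262   0.59861274  1.77460558 -0.02790209  1.32247735
  1.29042045]
wrist axis_top 0.66 [323.6 216.7] [ 0.5616 -0.0173  0.05  ]
wrist track 0.93 [319.2 156.3] [ 0.492  -0.0024  0.05  ]
wrist track 0.37 [289.6 212.5] [ 0.5455 -0.0543  0.05  ]
wrist red_filter 0.83 [289.7 211.4] [ 0.5442 -0.0538  0.05  ]
wrist beaker 0.93 [180.6 249.2] [ 0.5677 -0.229   0.    ]
wrist beaker 0.4 [100.  175.4] [ 0.4387 -0.2925  0.    ]
top beaker 0.66 [408.9 168. ] [ 0.5797 -0.2356  0.    ]
```

View pics/c_wrist.png

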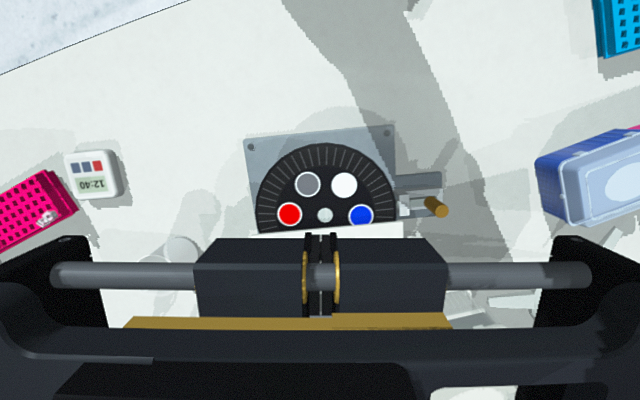

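The wrist view shows the hub at (325,214), red (289,214), grey (307,184), white (343,185), blue (361,214), and the knob at (437,208). Next I compute the axis, wheel angle and stand yaw from blob centroids.

```bash
cat > geo.py <<'E'
import sys
from h import *
def geo(tag):
    im=cv2.imread(f'pics/{tag}.png'); c=np.load(f'pics/{tag}.npy',allow_pickle=True)[0]
    b,g,r=[im[...,i].astype(int) for i in range(3)]
    hubz=.05
    out={}
    m={'red':(r>150)&(g<80),'blue':(b>150)&(r<80)}
    for k,q in m.items():
        n,l,s,ce=cv2.connectedComponentsWithStats(q.astype(np.uint8))
        for i in range(1,n):
            if s[i,4]>20:
                p=at_z(c,ce[i],.05)
                if abs(p[0]-.55)<.12 and abs(p[1]+.02)<.1: out.setdefault(k,[]).append((ce[i].round(1),s[i,4],p[:2].round(4)))
    return out,im,c
if __name__=='__main__':
    o,im,c=geo(sys.argv[1])
    for k,v in o.items(): print(k,v)
E
python3 geo.py c_wrist
python3 - <<'E'
from h import *
c=np.load('pics/c_wrist.npy',allow_pickle=True)[0]
im=cv2.imread('pics/c_wrist.png'); g=cv2.cvtColor(im,6)
for n,u in dict(grey=(307,184),white=(343,185),hub=(325,214)).items(): print(n,at_z(c,u,.05).round(4))
print('knobtop',at_z(c,(440,209),.076).round(4), 'cover edge',at_z(c,(257,234),.062),at_z(c,(402,223),.062))
# track outer ring near
H=cv2.HoughCircles(cv2.medianBlur(g[150:232,230:420],3),cv2.HOUGH_GRADIENT,1,50,param1=100,param2=12,minRadius=58,maxRadius=80);print(H)
cv2.imwrite('pics/c_z.png',cv2.resize(im[125:240,235:460],(800,409),interpolation=2))
E
```

```text
red [(array([289.1, 214. ]), np.int32(307), array([ 0.5471, -0.0554]))]
blue [(array([360.5, 215.3]), np.int32(299), array([0.5721, 0.025 ]))]
grey [ 0.5184 -0.0247  0.05  ]
white [0.5311 0.0146 0.05  ]
hub [ 0.5589 -0.0148  0.05  ]
knobtop [0.5804 0.109  0.076 ] cover edge [ 0.55659136 -0.09644935  0.062     ] [0.59033081 0.06816287 0.062     ]
[[[91.5 61.5 67.1]]]
```

View pics/c_z.png

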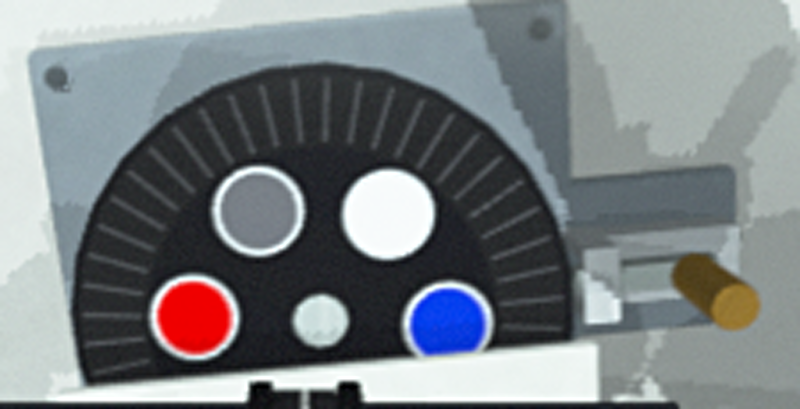

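```bash
cat > w.py <<'E'
import sys
from h import *
o=bot.observe();c=bot.calibration('wrist');im,d=bot.get_image('wrist');t=sys.argv[1]
cv2.imwrite(f'pics/{t}.png',im);np.save(f'pics/{t}.npy',np.array([c],dtype=object),allow_pickle=True)
print(o['clock'],o['tool_pos'].round(4),o['eef_rot'].round(4),o['ft_force'].round(2))
E
python3 w.py d_wrist; python3 geo.py d_wrist
python3 - <<'E'
from h import *
a=cv2.imread('pics/c_wrist.png');b=cv2.imread('pics/d_wrist.png')
g=[cv2.cvtColor(x[125:232,235:460],6).astype(np.float32) for x in (a,b)]
sh=cv2.phaseCorrelate(*g)[0];print(sh)
c=np.load('pics/d_wrist.npy',allow_pickle=True)[0]
for n,u,z in [('grey',(307.5,184.3),.05),('white',(344,185),.05),('blue',(361,216),.05),('hub',(325.1,214.7),.05),('knob',(442.3,210.8),.076),('c1',(260,231.5),.062),('c2',(403,222),.062),('s1',(250.5,146.5),.008),('s2',(387,133),.008)]: print(n,at_z(c,np.array(u)+sh,z).round(4))
E
```

```text
4.6 [ 0.5258 -0.0089  0.2476] [1.388e-01 9.903e-01 1.000e-04 1.000e-04] [-0.85 -0.48  0.91]
red [(array([284.5, 216.4]), np.int32(311), array([ 0.5482, -0.0591]))]
blue [(array([355.5, 218.3]), np.int32(302), array([0.5735, 0.0211]))]
(-4.097465626326667, 2.940434579091324)
grey [ 0.5205 -0.0274  0.05  ]
white [0.5329 0.0127 0.05  ]
blue [0.5747 0.0225 0.05  ]
hub [ 0.5615 -0.018   0.05  ]
knob [0.5842 0.1088 0.076 ]
c1 [ 0.5567 -0.0953  0.062 ]
c2 [0.5909 0.0669 0.062 ]
s1 [ 0.4626 -0.0871  0.008 ]
s2 [0.4934 0.0813 0.008 ]
```

```bash
python3 -m pendant '[{"dx":0.0043,"dy":0.0262,"dz":0.0,"twist":0.0,"claw":1.0},{"dx":0.0043,"dy":0.0262,"dz":0.0,"twist":0.0,"claw":1.0},{"dx":0.0,"dy":0.0,"dz":0.02,"twist":7.0,"claw":1.0},{"dx":0.0,"dy":0.0,"dz":0.025,"twist":7.0,"claw":1.0},{"dx":0.0,"dy":0.0,"dz":0.025,"twist":7.0,"claw":1.0}]'
python3 -m pendant '[{"dx":0.0,"dy":0.0,"dz":0.025,"twist":7.0,"claw":1.0},{"dx":0.0,"dy":0.0,"dz":0.025,"twist":7.0,"claw":1.0},{"dx":0.0,"dy":0.0,"dz":0.02,"twist":7.0,"claw":1.0},{"dx":0.0,"dy":0.0,"dz":0.01,"twist":7.0,"claw":1.0},{"dx":0.0,"dy":0.0,"dz":0.0,"twist":0.0,"claw":1.0}]'
python3 -m pendant '[{"dx":0.0,"dy":0.0,"dz":0.0,"twist":0.0,"claw":1.0},{"dx":0.0,"dy":0.0,"dz":0.0,"twist":0.0,"claw":1.0}]'
```

```text
clock: 5.15
tool_pos: [0.5322, 0.044, 0.177]
eef_rot: [0.319, 0.948, 0.0, 0.0]
ft_force: [-0.4, -0.1, -0.1]
grip_width: 0.004
gripper_force: 0.0
clock: 5.65
tool_pos: [0.5307, 0.0435, 0.0959]
eef_rot: [0.537, 0.843, -0.001, -0.001]
ft_force: [-0.5, 0.2, 0.1]
grip_width: 0.008
gripper_force: 0.0
clock: 5.85
tool_pos: [0.5327, 0.0438, 0.0985]
eef_rot: [0.536, 0.844, 0.001, 0.001]
ft_force: [0.4, -0.7, -0.0]
grip_width: 0.006
gripper_force: 0.0
```

```bash
python3 -m pendant '[{"dx":0.0,"dy":0.0,"dz":0.008,"twist":0.0,"claw":1.0},{"dx":0.0,"dy":0.0,"dz":0.008,"twist":0.0,"claw":1.0},{"dx":0.0,"dy":0.0,"dz":0.0,"twist":0.0,"claw":1.0},{"dx":0.0,"dy":0.0,"dz":0.0,"twist":0.0,"claw":1.0}]'
python3 -m pendant '[{"dx":0.0,"dy":0.0,"dz":0.002,"twist":0.0,"claw":1.0},{"dx":0.0,"dy":0.0,"dz":0.001,"twist":0.0,"claw":1.0},{"dx":0.0,"dy":0.0,"dz":0.0,"twist":0.0,"claw":1.0}]'
python3 -m pendant '[{"dx":0.0,"dy":0.0,"dz":0.001,"twist":0.0,"claw":1.0},{"dx":0.0,"dy":0.0,"dz":0.0,"twist":0.0,"claw":1.0}]'
```

```text
clock: 6.25
tool_pos: [0.5317, 0.0436, 0.0812]
eef_rot: [0.537, 0.844, -0.0, -0.0]
ft_force: [0.5, 0.0, 0.7]
grip_width: 0.007
gripper_force: 0.0
clock: 6.55
tool_pos: [0.532, 0.0437, 0.0785]
eef_rot: [0.537, 0.844, -0.0, -0.0]
ft_force: [0.5, 0.1, 1.3]
grip_width: 0.009
gripper_force: 0.0
clock: 6.75
tool_pos: [0.532, 0.0437, 0.0775]
eef_rot: [0.537, 0.844, 0.0, -0.0]
ft_force: [-1.3, -0.7, -0.4]
grip_width: 0.007
gripper_force: 0.0
```

```bash
for i in 1; do python3 -m pendant '[{"dx":0.0,"dy":0.0,"dz":0.001,"twist":0.0,"claw":1.0},{"dx":0.0,"dy":0.0,"dz":0.0,"twist":0.0,"claw":1.0}]' | grep -E "tool_pos|ft_f"; done
python3 -m pendant '[{"dx":0.0,"dy":0.0,"dz":0.0007,"twist":0.0,"claw":1.0},{"dx":0.0,"dy":0.0,"dz":0.0,"twist":0.0,"claw":1.0}]' | grep -E "tool_pos|ft_f"
```

```text
tool_pos: [0.5319, 0.0437, 0.0765]
ft_force: [0.3, 0.3, -0.0]
tool_pos: [0.532, 0.0437, 0.0758]
ft_force: [0.4, 0.1, 0.5]
```

```bash
python3 -m pendant '[{"dx":0.0,"dy":0.0,"dz":0.0007,"twist":0.0,"claw":1.0},{"dx":0.0,"dy":0.0,"dz":0.0,"twist":0.0,"claw":1.0}]' | grep -E "tool_pos|ft_f"
```

```text
tool_pos: [0.5321, 0.0439, 0.0754]
ft_force: [-0.2, -0.3, 1.7]
```

```bash
python3 -m pendant '[{"dx":0.0,"dy":0.0,"dz":0.0005,"twist":0.0,"claw":1.0},{"dx":0.0,"dy":0.0,"dz":0.0,"twist":0.0,"claw":1.0}]' | grep -E "tool_pos|ft_f"
```

```text
tool_pos: [0.5321, 0.044, 0.075]
ft_force: [-0.3, 1.0, 3.7]
```

```bash
python3 -m pendant '[{"dx":0.0,"dy":0.0,"dz":0.0004,"twist":0.0,"claw":1.0},{"dx":0.0,"dy":0.0,"dz":0.0,"twist":0.0,"claw":1.0}]' | grep -E "tool_pos|ft_f"
```

```text
tool_pos: [0.5322, 0.0441, 0.0747]
ft_force: [-1.7, 1.4, 6.8]
```

```bash
python3 -m pendant '[{"dx":0.0,"dy":0.0,"dz":0.0002,"twist":0.0,"claw":1.0},{"dx":-0.0001,"dy":-0.0037,"dz":0.0,"twist":-3.0,"claw":1.0},{"dx":-0.0001,"dy":-0.0037,"dz":0.0,"twist":-3.0,"claw":1.0}]' | grep -E "tool_pos|ft_f|eef"
```

```text
tool_pos: [0.5273, 0.0406, 0.0749]
eef_rot: [0.491, 0.871, 0.001, 0.002]
ft_force: [2.0, 1.7, 3.2]
```

```bash
python3 -m pendant '[{"dx":-0.0002,"dy":-0.0049,"dz":0.0,"twist":-4.0,"claw":1.0},{"dx":-0.0002,"dy":-0.0049,"dz":0.0,"twist":-4.0,"claw":1.0},{"dx":-0.0002,"dy":-0.0049,"dz":0.0,"twist":-4.0,"claw":1.0}]' | grep -E "tool_pos|ft_f|eef"
```

```text
tool_pos: [0.5148, 0.0314, 0.0745]
eef_rot: [0.397, 0.918, 0.001, 0.001]
ft_force: [0.9, 1.2, 2.0]
```

```bash
python3 -m pendant '[{"dx":0.0,"dy":0.0,"dz":0.0003,"twist":0.0,"claw":1.0},{"dx":0.0,"dy":0.0,"dz":0.0,"twist":0.0,"claw":1.0}]' | grep -E "tool_pos|ft_f|eef"
```

```text
tool_pos: [0.5143, 0.0311, 0.0741]
eef_rot: [0.399, 0.917, 0.0, 0.0]
ft_force: [-0.1, -0.4, 3.3]
```

```bash
python3 w.py e_wrist; python3 geo.py e_wrist
python3 -m pendant '[{"dx":0.0,"dy":0.0,"dz":0.0003,"twist":0.0,"claw":1.0},{"dx":0.0,"dy":0.0,"dz":0.0,"twist":0.0,"claw":1.0}]' | grep -E "tool_pos|ft_f|eef"
```

```text
8.55 [0.5143 0.0311 0.0741] [3.994e-01 9.168e-01 2.000e-04 5.000e-04] [-0.14 -0.35  3.3 ]
tool_pos: [0.5143, 0.0312, 0.0737]
eef_rot: [0.399, 0.917, 0.0, 0.0]
ft_force: [-0.0, -0.3, 5.1]
```

```bash
cat > t.py <<'E'
import sys
from h import *
A=np.array([.562,-.0215]);YAW=-10.8
def angs(im,c):
    hsv=cv2.cvtColor(im,40)
    for n,lo,hi in [('red',0,8),('yellow',22,35),('green',45,80),('blue',105,130)]:
        q=cv2.inRange(hsv,(lo,130,60),(hi,255,255))
        N,l,s,ce=cv2.connectedComponentsWithStats(q)
        for i in range(1,N):
            p=at_z(c,ce[i],.05)[:2]
            if s[i,4]>3 and np.linalg.norm(p-A)<.06:
                v=p-A; print(n,s[i,4],ce[i].round(1),p.round(4),'stand ang',round((np.degrees(np.arctan2(v[1],v[0]))-YAW+180)%360-180,1))
im,_=bot.get_image(sys.argv[2]) if len(sys.argv)>2 else bot.get_image('top');c=bot.calibration('top')
print('before');angs(cv2.imread('pics/top0.png'),c);print('now');angs(im,c);cv2.imwrite(f'pics/{sys.argv[1]}.png',im)
E
python3 t.py e_top;
python3 -m pendant '[{"dx":0.0,"dy":0.0,"dz":0.0004,"twist":0.0,"claw":1.0},{"dx":0.0,"dy":0.0,"dz":0.0,"twist":0.0,"claw":1.0}]' | grep -E "tool_pos|ft_f|eef"
```

```text
before
red 55 [348.9 174.9] [ 0.5497 -0.0586] stand ang -97.6
green 20 [334.2 155.4] [ 0.6042 -0.0164] stand ang 17.7
blue 54 [320.3 165.7] [0.5742 0.0219] stand ang 85.1
now
red 53 [348.7 175. ] [ 0.5496 -0.0582] stand ang -97.9
tool_pos: [0.5143, 0.0313, 0.0735]
eef_rot: [0.399, 0.917, 0.0, 0.0]
ft_force: [-0.1, -0.2, 7.4]
```

```bash
python3 -m pendant '[{"dx":0.0,"dy":0.0,"dz":0.0004,"twist":0.0,"claw":1.0},{"dx":0.0,"dy":0.0,"dz":0.0,"twist":0.0,"claw":1.0}]' | grep -E "tool_pos|ft_f|eef"
```

```text
tool_pos: [0.5143, 0.0313, 0.0732]
eef_rot: [0.399, 0.917, 0.0, 0.0]
ft_force: [-1.9, -0.5, 8.7]
```

```bash
python3 -m pendant '[{"dx":0.0,"dy":-0.0012,"dz":0.0,"twist":-1.0,"claw":1.0},{"dx":-0.0001,"dy":-0.0024,"dz":0.0,"twist":-2.0,"claw":1.0},{"dx":-0.0001,"dy":-0.0036,"dz":0.0,"twist":-3.0,"claw":1.0}]' | grep -E "tool_pos|ft_f|eef"
```

```text
tool_pos: [0.5109, 0.0273, 0.0737]
eef_rot: [0.349, 0.937, 0.001, 0.002]
ft_force: [2.7, 2.2, 4.9]
```

```bash
python3 -m pendant '[{"dx":0.0,"dy":0.0,"dz":0.0004,"twist":0.0,"claw":1.0},{"dx":0.0,"dy":0.0,"dz":0.0,"twist":0.0,"claw":1.0}]' | grep -E "tool_pos|ft_f|eef"; python3 t.py f_top
```

```text
tool_pos: [0.5104, 0.027, 0.0732]
eef_rot: [0.35, 0.937, 0.001, 0.001]
ft_force: [1.1, 1.2, 7.9]
before
red 55 [348.9 174.9] [ 0.5497 -0.0586] stand ang -97.6
green 20 [334.2 155.4] [ 0.6042 -0.0164] stand ang 17.7
blue 54 [320.3 165.7] [0.5742 0.0219] stand ang 85.1
now
red 61 [348.9 174.9] [ 0.5497 -0.0587] stand ang -97.5
```

```bash
python3 -m pendant '[{"dx":0.0,"dy":0.0,"dz":0.0004,"twist":0.0,"claw":1.0},{"dx":0.0,"dy":-0.0012,"dz":0.0,"twist":-1.0,"claw":1.0}]' | grep -E "tool_pos|ft_f"
```

```text
tool_pos: [0.5101, 0.0266, 0.0731]
ft_force: [0.9, 3.2, 7.9]
```

```bash
python3 -m pendant '[{"dx":0.0,"dy":-0.0024,"dz":0.0003,"twist":-2.0,"claw":1.0},{"dx":0.0,"dy":-0.0024,"dz":0.0,"twist":-2.0,"claw":1.0}]' | grep -E "tool_pos|ft_f"
```

```text
tool_pos: [0.5072, 0.0232, 0.073]
ft_force: [0.7, 3.3, 9.2]
```

```bash
python3 -m pendant '[{"dx":0.0,"dy":-0.0024,"dz":0.0002,"twist":-2.0,"claw":1.0},{"dx":0.0,"dy":-0.0024,"dz":0.0,"twist":-2.0,"claw":1.0}]' | grep -E "tool_pos|ft_f"
```

```text
tool_pos: [0.5043, 0.0194, 0.0728]
ft_force: [0.1, 2.4, 8.8]
```

```bash
python3 t.py g_top|tail -3;
python3 -m pendant '[{"dx":-0.0001,"dy":-0.0036,"dz":0.0003,"twist":-3.0,"claw":1.0},{"dx":-0.0001,"dy":-0.0036,"dz":0.0,"twist":-3.0,"claw":1.0}]' | grep -E "tool_pos|ft_f"
```

```text
now
red 59 [349.3 172.9] [ 0.5555 -0.0598] stand ang -88.9
yellow 4 [342.8 156. ] [ 0.603  -0.0406] stand ang -14.2
tool_pos: [0.5007, 0.0133, 0.0726]
ft_force: [-0.5, 3.5, 10.7]
```

```bash
python3 -m pendant '[{"dx":-0.0001,"dy":-0.0036,"dz":0.0,"twist":-3.0,"claw":1.0},{"dx":-0.0001,"dy":-0.0036,"dz":0.0,"twist":-3.0,"claw":1.0},{"dx":-0.0001,"dy":-0.0036,"dz":0.0,"twist":-3.0,"claw":1.0}]' | grep -E "tool_pos|ft_f"
```

```text
tool_pos: [0.4963, 0.0032, 0.0725]
ft_force: [-0.6, 4.3, 11.3]
```

```bash
python3 -m pendant '[{"dx":-0.0001,"dy":-0.0036,"dz":0.0,"twist":-3.0,"claw":1.0},{"dx":-0.0001,"dy":-0.0036,"dz":0.0,"twist":-3.0,"claw":1.0},{"dx":-0.0001,"dy":-0.0036,"dz":0.0,"twist":-3.0,"claw":1.0}]' | grep -E "tool_pos|ft_f|eef"
```

```text
tool_pos: [0.4935, -0.0074, 0.0723]
eef_rot: [0.068, 0.998, 0.002, 0.001]
ft_force: [-2.2, 3.6, 11.9]
```

```bash
python3 -m pendant '[{"dx":-0.0001,"dy":-0.0036,"dz":-0.0003,"twist":-3.0,"claw":1.0},{"dx":-0.0001,"dy":-0.0036,"dz":0.0,"twist":-3.0,"claw":1.0},{"dx":-0.0001,"dy":-0.0036,"dz":0.0,"twist":-3.0,"claw":1.0}]' | grep -E "tool_pos|ft_f"
```

```text
tool_pos: [0.4924, -0.0184, 0.0724]
ft_force: [-1.4, 2.4, 10.9]
```

```bash
python3 -m pendant '[{"dx":-0.0001,"dy":-0.0036,"dz":0.0,"twist":-3.0,"claw":1.0},{"dx":-0.0001,"dy":-0.0036,"dz":0.0,"twist":-3.0,"claw":1.0},{"dx":-0.0001,"dy":-0.0036,"dz":0.0,"twist":-3.0,"claw":1.0}]' | grep -E "tool_pos|ft_f|eef"; python3 t.py g1_top|sed -n '/now/,$p'
```

```text
tool_pos: [0.4932, -0.0293, 0.0723]
eef_rot: [-0.089, 0.996, 0.001, -0.0]
ft_force: [-4.2, 3.1, 12.3]
now
yellow 36 [335.2 154.7] [ 0.6063 -0.0194] stand ang 13.5
green 14 [319.2 164.3] [0.5783 0.0251] stand ang 81.5
blue 10 [318.6 177.5] [0.5409 0.026 ] stand ang 124.7
```

```bash
python3 -m pendant '[{"dx":0.0003,"dy":-0.0036,"dz":-0.0004,"twist":-3.0,"claw":1.0},{"dx":-0.0001,"dy":-0.0036,"dz":0.0,"twist":-3.0,"claw":1.0},{"dx":0.0,"dy":-0.0036,"dz":0.0,"twist":-3.0,"claw":1.0}]' | grep -E "tool_pos|ft_f"
```

```text
tool_pos: [0.4955, -0.04, 0.0726]
ft_force: [-2.1, 2.8, 10.6]
```

```bash
python3 -m pendant '[{"dx":0.0,"dy":-0.0036,"dz":-0.0001,"twist":-3.0,"claw":1.0},{"dx":-0.0001,"dy":-0.0036,"dz":0.0,"twist":-3.0,"claw":1.0},{"dx":0.0,"dy":-0.0036,"dz":0.0,"twist":-3.0,"claw":1.0}]' | grep -E "tool_pos|ft_f|eef"
```

```text
tool_pos: [0.4996, -0.0501, 0.0726]
eef_rot: [-0.243, 0.97, 0.001, 0.0]
ft_force: [-2.5, 2.4, 10.4]
```

```bash
python3 -m pendant '[{"dx":0.0,"dy":-0.0036,"dz":0.0,"twist":-3.0,"claw":1.0},{"dx":-0.0001,"dy":-0.0036,"dz":0.0,"twist":-3.0,"claw":1.0},{"dx":0.0,"dy":-0.0036,"dz":0.0,"twist":-3.0,"claw":1.0}]' | grep -E "tool_pos|ft_f"; python3 -c "
from plant import bot;print(bot.observe()['joint_pos'].round(2))"
```

```text
tool_pos: [0.5052, -0.0595, 0.0726]
ft_force: [-2.0, 2.0, 8.6]
[-0.36  0.2   0.47  2.01 -0.11  0.96  2.38]
```

```bash
python3 -m pendant '[{"dx":-0.0001,"dy":-0.0036,"dz":0.0,"twist":-3.0,"claw":1.0},{"dx":-0.0001,"dy":-0.0036,"dz":0.0,"twist":-3.0,"claw":1.0},{"dx":-0.0001,"dy":-0.0036,"dz":0.0,"twist":-3.0,"claw":1.0}]' | grep -E "tool_pos|ft_f|eef"; python3 t.py h_top|sed -n '/now/,$p'
```

```text
tool_pos: [0.5122, -0.0678, 0.0725]
eef_rot: [-0.392, 0.92, 0.001, -0.0]
ft_force: [-3.6, 1.0, 11.0]
now
red 29 [338.6 156.4] [ 0.6016 -0.0289] stand ang 0.2
green 62 [319.7 172.1] [0.5561 0.0232] stand ang 108.3
blue 63 [329.1 184. ] [ 0.5232 -0.0037] stand ang 166.1
```

```bash
python3 -m pendant '[{"dx":0.0,"dy":-0.0032,"dz":0.0,"twist":-2.0,"claw":1.0},{"dx":-0.0001,"dy":-0.0032,"dz":0.0,"twist":-2.0,"claw":1.0},{"dx":-0.0001,"dy":-0.0032,"dz":0.0,"twist":-1.0,"claw":1.0},{"dx":0.0,"dy":0.0,"dz":0.0,"twist":0.0,"claw":1.0}]' | grep -E "tool_pos|ft_f"; python3 t.py i_top|sed -n '/now/,$p'
```

```text
tool_pos: [0.5195, -0.0745, 0.0725]
ft_force: [-3.3, 1.7, 9.9]
now
red 52 [337.9 155.8] [ 0.6032 -0.0269] stand ang 3.3
yellow 8 [323.  163.5] [0.5807 0.0145] stand ang 73.4
green 60 [320.1 174.4] [0.5497 0.022 ] stand ang 116.6
blue 61 [331.1 184.6] [ 0.5216 -0.0094] stand ang 174.2
```

```bash
python3 -m pendant '[{"dx":-0.0003,"dy":-0.0028,"dz":0.0,"twist":0.0,"claw":1.0},{"dx":0.0,"dy":0.0,"dz":0.0,"twist":0.0,"claw":1.0}]' | grep -E "tool_pos|ft_f"; python3 t.py j_top|sed -n '/now/,$p'
```

```text
tool_pos: [0.5217, -0.0761, 0.0725]
ft_force: [-3.4, 0.4, 10.1]
now
red 46 [337.7 155.9] [ 0.603  -0.0263] stand ang 4.1
yellow 10 [322.5 163.5] [0.5807 0.0159] stand ang 74.3
green 59 [320.5 174.9] [0.5482 0.0209] stand ang 118.8
blue 64 [332.  184.8] [ 0.5209 -0.0117] stand ang 177.4
```

```bash
python3 -m pendant '[{"dx":0.0,"dy":0.0,"dz":-0.002,"twist":0.0,"claw":1.0},{"dx":0.0,"dy":0.0,"dz":-0.008,"twist":0.0,"claw":1.0},{"dx":0.0,"dy":0.0,"dz":-0.03,"twist":0.0,"claw":1.0},{"dx":0.0,"dy":0.0,"dz":-0.04,"twist":7.5,"claw":1.0},{"dx":0.0,"dy":0.0,"dz":-0.03,"twist":7.5,"claw":1.0}]' | grep -E "tool_pos|ft_f"
python3 -m pendant '[{"dx":0.0,"dy":0.0,"dz":0.0,"twist":7.8,"claw":1.0},{"dx":0.0,"dy":0.0,"dz":0.0,"twist":7.8,"claw":1.0},{"dx":0.0,"dy":0.0,"dz":0.0,"twist":7.8,"claw":1.0},{"dx":0.0,"dy":0.0,"dz":0.0,"twist":7.8,"claw":1.0},{"dx":0.0,"dy":0.0,"dz":0.0,"twist":7.8,"claw":1.0}]' | grep -E "tool_pos|ft_f"
python3 -m pendant '[{"dx":0.0,"dy":0.0,"dz":0.0,"twist":7.8,"claw":1.0},{"dx":-0.006,"dy":0.045,"dz":0.0,"twist":0.0,"claw":1.0},{"dx":-0.006,"dy":0.045,"dz":0.0,"twist":0.0,"claw":1.0},{"dx":-0.006,"dy":0.045,"dz":0.0,"twist":0.0,"claw":1.0},{"dx":-0.006,"dy":0.045,"dz":0.0,"twist":0.0,"claw":1.0}]' | grep -E "tool_pos|ft_f"
python3 -m pendant '[{"dx":-0.005,"dy":0.045,"dz":0.0,"twist":0.0,"claw":1.0},{"dx":0.0,"dy":0.0,"dz":0.0,"twist":0.0,"claw":1.0},{"dx":0.0,"dy":0.0,"dz":0.0,"twist":0.0,"claw":1.0}]' | grep -E "tool_pos|ft_f|eef|clock"
python3 t.py k_top|sed -n '/now/,$p'; python3 w.py k_wrist
```

```text
tool_pos: [0.5217, -0.0767, 0.1834]
ft_force: [0.3, -0.7, 0.7]
tool_pos: [0.5213, -0.0765, 0.1814]
ft_force: [-1.3, 1.1, 0.1]
tool_pos: [0.579, 0.0974, 0.1815]
ft_force: [0.2, -1.1, 1.3]
clock: 15.65
tool_pos: [0.5917, 0.1403, 0.1809]
eef_rot: [0.093, 0.996, -0.001, -0.001]
ft_force: [-0.4, -0.5, 0.1]
now
red 50 [337.5 155.7] [ 0.6037 -0.0258] stand ang 4.9
yellow 10 [322.5 163.5] [0.5807 0.0159] stand ang 74.3
green 59 [320.5 174.9] [0.5482 0.0209] stand ang 118.8
blue 62 [331.9 184.7] [ 0.5212 -0.0115] stand ang 177.0
15.7 [0.5919 0.1383 0.1811] [ 9.400e-02  9.956e-01 -1.000e-03 -6.000e-04] [ 0.27 -0.7  -0.13]
```

View pics/k_wrist.png

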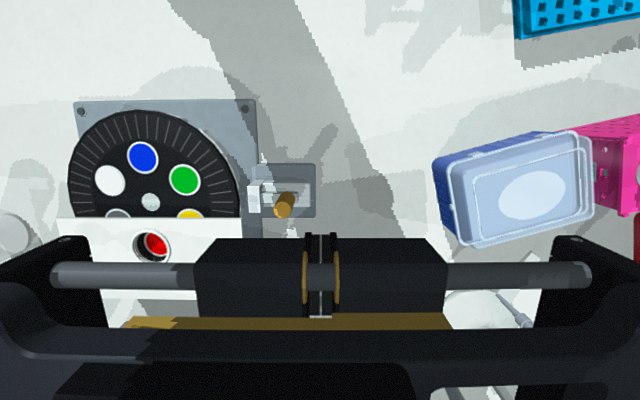

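Red (156,243) now shows in the window at (152,246). Blue is at (143,158), green (184,180), and the knob top at about (282,211). I'll check the wheel's angle and the knob position.

```bash
python3 w.py l_wrist
python3 - <<'E'
from h import *
im=cv2.imread('pics/l_wrist.png');c=np.load('pics/l_wrist.npy',allow_pickle=True)[0]
hsv=cv2.cvtColor(im,40)
for n,lo,hi,z in [('green',45,80,.05),('blue',105,130,.05),('brass',12,25,.076),('red',0,6,.05)]:
    q=cv2.inRange(hsv,(lo,120,60),(hi,255,255));q[230:]=0 if n!='red' else q[230:]
    N,l,s,ce=cv2.connectedComponentsWithStats(q)
    for i in range(1,N):
        if s[i,4]>60 and ce[i][0]<310:print(n,s[i],ce[i].round(1),at_z(c,ce[i],z).round(4))
g=im[150:225,255:310];cv2.imwrite('pics/kn.png',cv2.resize(g,None,fx=8,fy=8,interpolation=2))
E
```

```text
15.75 [0.592  0.1373 0.1814] [ 9.480e-02  9.955e-01 -8.000e-04 -4.000e-04] [ 0.74 -0.01 -0.14]
green [173 167  26  26 544] [185.4 179.5] [0.5469 0.0188 0.05  ]
blue [130 144  28  27 575] [143.4 157. ] [ 0.5194 -0.0132  0.05  ]
brass [275 191  21  27 385] [285.2 204.2] [0.581  0.1091 0.076 ]
red [147 233  21  21 273] [157.1 244. ] [ 0.6034 -0.0291  0.05  ]
```

View pics/kn.png

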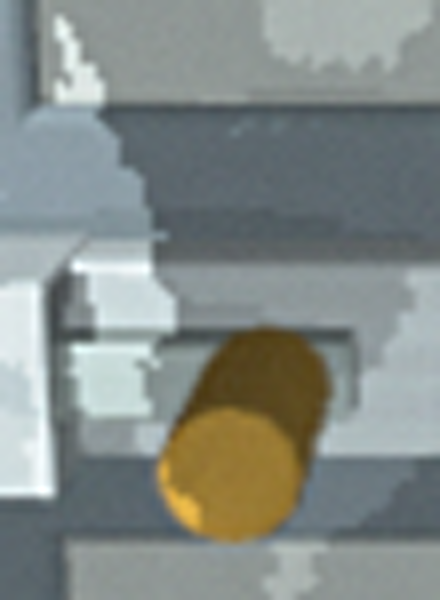

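```bash
python3 -m pendant '[{"dx":0.0,"dy":0.001,"dz":0.03,"twist":0.0,"claw":1.0},{"dx":0.0,"dy":0.001,"dz":0.03,"twist":0.0,"claw":1.0},{"dx":0.0,"dy":0.0,"dz":0.03,"twist":0.0,"claw":1.0},{"dx":0.0,"dy":0.0,"dz":0.014,"twist":0.0,"claw":1.0},{"dx":0.0,"dy":0.0,"dz":0.0,"twist":0.0,"claw":1.0}]'
python3 -m pendant '[{"dx":0.0,"dy":-0.003,"dz":0.0,"twist":0.0,"claw":1.0},{"dx":0.0,"dy":-0.002,"dz":0.0,"twist":0.0,"claw":1.0},{"dx":0.0,"dy":0.0,"dz":0.0,"twist":0.0,"claw":1.0}]' | grep -E "tool_pos|ft_f"
```

```text
clock: 16.3
tool_pos: [0.5912, 0.1394, 0.076]
eef_rot: [0.095, 0.995, -0.001, -0.002]
ft_force: [-0.4, 0.2, 0.1]
grip_width: 0.004
gripper_force: 0.0
tool_pos: [0.5929, 0.1356, 0.0796]
ft_force: [-0.1, -0.1, 0.4]
```

```bash
python3 -m pendant '[{"dx":0.0,"dy":-0.002,"dz":0.003,"twist":0.0,"claw":1.0},{"dx":0.0,"dy":-0.001,"dz":0.0,"twist":0.0,"claw":1.0},{"dx":0.0,"dy":0.0,"dz":0.0,"twist":0.0,"claw":1.0}]' | grep -E "tool_pos|ft_f"
```

```text
tool_pos: [0.5912, 0.1331, 0.0749]
ft_force: [0.4, 0.1, -0.8]
```

```bash
python3 -m pendant '[{"dx":0.0,"dy":-0.001,"dz":0.0,"twist":0.0,"claw":1.0},{"dx":0.0,"dy":-0.001,"dz":0.0,"twist":0.0,"claw":1.0},{"dx":0.0,"dy":0.0,"dz":0.0,"twist":0.0,"claw":1.0}]' | grep -E "tool_pos|ft_f"
```

```text
tool_pos: [0.5908, 0.1311, 0.0749]
ft_force: [-0.1, -0.5, -0.4]
```

```bash
python3 -m pendant '[{"dx":0.0,"dy":-0.001,"dz":0.0,"twist":0.0,"claw":1.0},{"dx":0.0,"dy":-0.001,"dz":0.0,"twist":0.0,"claw":1.0},{"dx":0.0,"dy":0.0,"dz":0.0,"twist":0.0,"claw":1.0}]' | grep -E "tool_pos|ft_f"
```

```text
tool_pos: [0.5905, 0.1291, 0.0748]
ft_force: [0.4, -1.1, 0.7]
```

```bash
python3 -m pendant '[{"dx":0.0,"dy":-0.001,"dz":0.0,"twist":0.0,"claw":1.0},{"dx":0.0,"dy":-0.001,"dz":0.0,"twist":0.0,"claw":1.0},{"dx":0.0,"dy":0.0,"dz":0.0,"twist":0.0,"claw":1.0}]' | grep -E "tool_pos|ft_f"
```

```text
tool_pos: [0.5901, 0.1271, 0.0749]
ft_force: [0.9, -0.0, 0.0]
```

```bash
python3 -m pendant '[{"dx":0.0,"dy":-0.001,"dz":0.0,"twist":0.0,"claw":1.0},{"dx":0.0,"dy":-0.001,"dz":0.0,"twist":0.0,"claw":1.0},{"dx":0.0,"dy":0.0,"dz":0.0,"twist":0.0,"claw":1.0}]' | grep -E "tool_pos|ft_f"
```

```text
tool_pos: [0.5897, 0.1252, 0.0749]
ft_force: [0.5, 0.1, 0.3]
```

```bash
python3 -m pendant '[{"dx":0.0,"dy":-0.001,"dz":0.0,"twist":0.0,"claw":1.0},{"dx":0.0,"dy":-0.001,"dz":0.0,"twist":0.0,"claw":1.0},{"dx":0.0,"dy":0.0,"dz":0.0,"twist":0.0,"claw":1.0}]' | grep -E "tool_pos|ft_f"
```

```text
tool_pos: [0.5894, 0.124, 0.0749]
ft_force: [0.1, 1.1, -0.1]
```

```bash
python3 -m pendant '[{"dx":0.0,"dy":-0.001,"dz":0.0,"twist":0.0,"claw":1.0},{"dx":0.0,"dy":-0.001,"dz":0.0,"twist":0.0,"claw":1.0},{"dx":0.0,"dy":0.0,"dz":0.0,"twist":0.0,"claw":1.0}]' | grep -E "tool_pos|ft_f"
```

```text
tool_pos: [0.589, 0.1217, 0.0749]
ft_force: [-0.2, 2.6, -1.0]
```

```bash
python3 -m pendant '[{"dx":0.0,"dy":-0.001,"dz":0.0,"twist":0.0,"claw":1.0},{"dx":0.0,"dy":-0.001,"dz":0.0,"twist":0.0,"claw":1.0},{"dx":0.0,"dy":0.0,"dz":0.0,"twist":0.0,"claw":1.0}]' | grep -E "tool_pos|ft_f"
```

```text
tool_pos: [0.5886, 0.1193, 0.0749]
ft_force: [1.1, 3.0, -0.7]
```

```bash
python3 -m pendant '[{"dx":0.0,"dy":-0.001,"dz":0.0,"twist":0.0,"claw":1.0},{"dx":0.0,"dy":0.0,"dz":0.0,"twist":0.0,"claw":1.0}]' | grep -E "tool_pos|ft_f"
```

```text
tool_pos: [0.5884, 0.1183, 0.0749]
ft_force: [1.2, 2.6, -0.1]
```

```bash
python3 -m pendant '[{"dx":0.0,"dy":-0.001,"dz":0.0,"twist":0.0,"claw":1.0},{"dx":0.0,"dy":0.0,"dz":0.0,"twist":0.0,"claw":1.0}]' | grep -E "tool_pos|ft_f"
```

```text
tool_pos: [0.5882, 0.1174, 0.0749]
ft_force: [0.7, 1.9, 0.1]
```

```bash
python3 -m pendant '[{"dx":0.0,"dy":-0.001,"dz":0.0,"twist":0.0,"claw":1.0},{"dx":0.0,"dy":0.0,"dz":0.0,"twist":0.0,"claw":1.0}]' | grep -E "tool_pos|ft_f"
```

```text
tool_pos: [0.588, 0.1164, 0.0748]
ft_force: [0.7, 2.8, -0.5]
```

```bash
python3 -m pendant '[{"dx":0.0,"dy":-0.001,"dz":0.0,"twist":0.0,"claw":1.0},{"dx":0.0,"dy":0.0,"dz":0.0,"twist":0.0,"claw":1.0}]' | grep -E "tool_pos|ft_f"
```

```text
tool_pos: [0.5878, 0.1154, 0.0749]
ft_force: [0.4, 3.1, -0.2]
```

```bash
python3 -m pendant '[{"dx":0.0,"dy":-0.001,"dz":0.0,"twist":0.0,"claw":1.0},{"dx":0.0,"dy":0.0,"dz":0.0,"twist":0.0,"claw":1.0}]' | grep -E "tool_pos|ft_f"
```

```text
tool_pos: [0.5877, 0.1144, 0.0749]
ft_force: [-0.6, 2.0, 0.3]
```

```bash
python3 -m pendant '[{"dx":0.0,"dy":-0.001,"dz":0.0,"twist":0.0,"claw":1.0},{"dx":0.0,"dy":0.0,"dz":0.0,"twist":0.0,"claw":1.0}]' | grep -E "tool_pos|ft_f"
```

```text
tool_pos: [0.5875, 0.1134, 0.0749]
ft_force: [0.3, 1.6, 0.2]
```

```bash
python3 -m pendant '[{"dx":0.0,"dy":-0.001,"dz":0.0,"twist":0.0,"claw":1.0},{"dx":0.0,"dy":0.0,"dz":0.0,"twist":0.0,"claw":1.0}]' | grep -E "tool_pos|ft_f"
```

```text
tool_pos: [0.5873, 0.1125, 0.0749]
ft_force: [-0.1, 2.6, 0.4]
```

```bash
python3 -m pendant '[{"dx":0.0,"dy":-0.0007,"dz":0.0,"twist":0.0,"claw":1.0},{"dx":0.0,"dy":0.0,"dz":0.0,"twist":0.0,"claw":1.0}]' | grep -E "tool_pos|ft_f"
```

```text
tool_pos: [0.5871, 0.1118, 0.0749]
ft_force: [0.2, 1.1, -0.6]
```

```bash
python3 -m pendant '[{"dx":0.0,"dy":-0.0005,"dz":0.0,"twist":0.0,"claw":1.0},{"dx":0.0,"dy":0.0,"dz":0.0,"twist":0.0,"claw":1.0}]' | grep -E "tool_pos|ft_f"
```

```text
tool_pos: [0.5871, 0.1114, 0.0749]
ft_force: [-0.3, 2.4, -0.4]
```

```bash
python3 -m pendant '[{"dx":0.0,"dy":-0.0005,"dz":0.0,"twist":0.0,"claw":1.0},{"dx":0.0,"dy":0.0,"dz":0.0,"twist":0.0,"claw":1.0}]' | grep -E "tool_pos|ft_f"
```

```text
tool_pos: [0.587, 0.1112, 0.0749]
ft_force: [-0.2, 3.3, 0.3]
```

```bash
python3 -m pendant '[{"dx":0.0,"dy":-0.0005,"dz":0.0,"twist":0.0,"claw":1.0},{"dx":0.0,"dy":0.0,"dz":0.0,"twist":0.0,"claw":1.0}]' | grep -E "tool_pos|ft_f"
```

```text
tool_pos: [0.587, 0.111, 0.0749]
ft_force: [0.8, 4.0, -0.6]
```

```bash
python3 -m pendant '[{"dx":0.0,"dy":-0.0005,"dz":0.0,"twist":0.0,"claw":1.0},{"dx":0.0,"dy":0.0,"dz":0.0,"twist":0.0,"claw":1.0}]' | grep -E "tool_pos|ft_f"
```

```text
tool_pos: [0.587, 0.1109, 0.0749]
ft_force: [1.0, 5.8, -2.0]
```

```bash
python3 -m pendant '[{"dx":0.0,"dy":-0.0006,"dz":0.0,"twist":0.0,"claw":1.0},{"dx":0.0,"dy":0.0,"dz":0.0,"twist":0.0,"claw":1.0},{"dx":0.0,"dy":0.0,"dz":0.0,"twist":0.0,"claw":1.0}]' | grep -E "tool_pos|ft_f"
python3 -m pendant '[{"dx":0.0,"dy":0.005,"dz":0.0,"twist":0.0,"claw":1.0},{"dx":0.0,"dy":0.012,"dz":0.0,"twist":0.0,"claw":1.0},{"dx":0.0,"dy":0.012,"dz":0.0,"twist":0.0,"claw":1.0},{"dx":0.0,"dy":0.0,"dz":-0.03,"twist":0.0,"claw":1.0},{"dx":0.0,"dy":0.0,"dz":-0.04,"twist":0.0,"claw":1.0}]' | grep -E "tool_pos|ft_f"
python3 -m pendant '[{"dx":0.0,"dy":0.0,"dz":-0.035,"twist":0.0,"claw":1.0},{"dx":0.0,"dy":0.0,"dz":0.0,"twist":0.0,"claw":1.0},{"dx":0.0,"dy":0.0,"dz":0.0,"twist":0.0,"claw":1.0},{"dx":0.0,"dy":0.0,"dz":0.0,"twist":0.0,"claw":1.0}]' | grep -E "tool_pos|ft_f|clock"
python3 w.py m_wrist
```

```text
tool_pos: [0.5869, 0.1109, 0.075]
ft_force: [2.4, 6.7, -1.6]
tool_pos: [0.5903, 0.1386, 0.1431]
ft_force: [0.4, 0.9, 0.4]
clock: 22.6
tool_pos: [0.5912, 0.1381, 0.1784]
ft_force: [0.8, -1.0, -0.8]
22.6 [0.5912 0.1381 0.1784] [ 9.370e-02  9.956e-01 -6.000e-04 -1.100e-03] [ 0.75 -0.98 -0.78]
```

View pics/m_wrist.png

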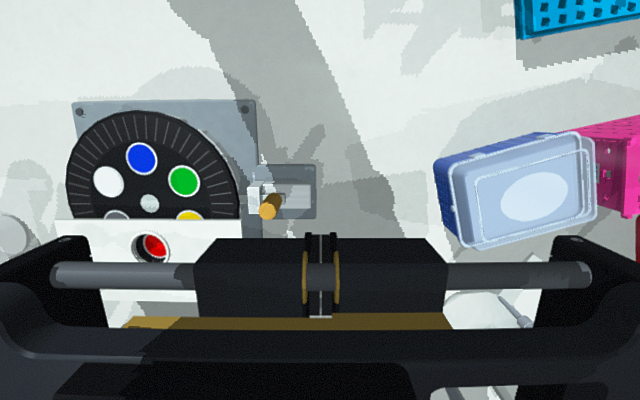

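Run:
```python
from h import *
im=cv2.imread('pics/m_wrist.png');c=np.load('pics/m_wrist.npy',allow_pickle=True)[0]
hsv=cv2.cvtColor(im,40);P={}
for n,lo,hi,z in [('green',45,80,.05),('blue',105,130,.05),('brass',12,25,.076),('red',0,6,.05)]:
    q=cv2.inRange(hsv,(lo,120,60),(hi,255,255));N,l,s,ce=cv2.connectedComponentsWithStats(q)
    for i in range(1,N):
        if s[i,4]>60 and ce[i][0]<300:P[n]=at_z(c,ce[i],z);print(n,s[i],ce[i].round(1),P[n].round(4))
v=P['blue']-P['green'];print('wheel ang err',np.degrees(np.arctan2(v[1],v[0]))+130.8)
```

```text
green [171 168  26  27 554] [183.5 181. ] [0.5469 0.0189 0.05  ]
blue [128 145  27  28 589] [141.  158.2] [ 0.5194 -0.0133  0.05  ]
brass [259 193  23  27 411] [269.8 206.4] [0.5788 0.0972 0.076 ]
red [145 235  21  21 274] [155. 246.] [ 0.6036 -0.0289  0.05  ]
wheel ang err 0.2776670505272989
```

Red (155,246) sits in the window at about (151,249), and the knob has moved from (285,204) to (270,206). I'll check the bolt travel in a close crop.

```bash
python3 w.py n_wrist
python3 - <<'E'
from h import *
for t in 'ln':
    im=cv2.imread(f'pics/{t}_wrist.png');c=np.load(f'pics/{t}_wrist.npy',allow_pickle=True)[0]
    b=cv2.inRange(cv2.cvtColor(im,40),(10,110,120),(28,255,255));N,l,s,ce=cv2.connectedComponentsWithStats(b)
    for i in range(1,N):
        if s[i,4]>40 and ce[i][0]<300 and ce[i][0]>240:print(t,s[i],ce[i].round(1),at_z(c,ce[i],.076).round(4))
c=np.load('pics/n_wrist.npy',allow_pickle=True)[0]
A=np.array([.562,-.0187]);u=np.array([.1874,.9823])
for d in(.128,.115): print(d,proj(c,[*(A+d*u),.076]))
a=cv2.imread('pics/l_wrist.png')[150:225,245:305];b=im[150:225,245:305]
cv2.imwrite('pics/kn2.png',cv2.resize(np.hstack([a,b]),None,fx=6.5,fy=6.5,interpolation=2))
E
```

```text
22.65 [0.5911 0.1379 0.1781] [ 9.370e-02  9.956e-01 -7.000e-04 -1.400e-03] [0.47 0.26 0.82]
l [275 201  18  17 229] [283.4 208.9] [0.5848 0.1066 0.076 ]
n [259 202  18  18 245] [267.  210.9] [0.5819 0.0939 0.076 ]
0.128 [283.23704783 212.69396295]
0.115 [267.84693809 212.6627438 ]
```

View pics/kn2.png

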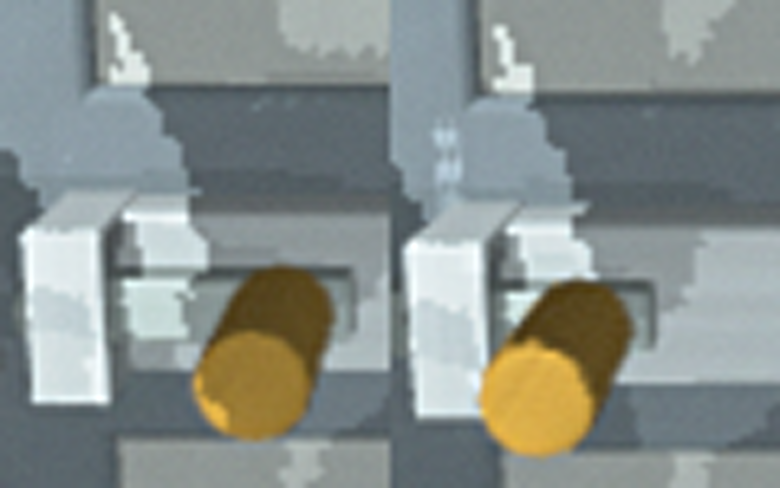

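The knob's top moved from (283.4,208.9) to (267.0,210.9). That is 13.0 mm of travel, so the bolt is fully home, with the wheel within about 0.3° and the robot clear of everything. I'm handing the job in.

```bash
python3 -c "
from plant import bot
print(bot.observe()['clock']);print(bot.sign_off())"
```

```text
22.7
the job is handed in; nothing more can be done
None
```

The red filter is centred in the window to within about 0.3°, the lock bolt is fully home (13.0 mm measured), and the arm has let go and is clear. The job was handed in at 22.7 s, and the highest force I read on the wheel was about 13.5 N.

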